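# Set an offcut to the stop and clamp it in the bench vise

### The arm

A 6-joint arm with a two-finger parallel gripper is mounted at the origin on a cart in front of the work surface, level with it; the furniture and walls round the work are solid. World frame = base frame: x ahead of the robot, y to its left, z up, the work surface at z = 0. Lengths are in mm, angles in rad, forces in N, time in s.
With the tool pointing down it reaches from about 400 to 925 mm from the base axis. Payload 12.5 kg.
Tool frame: the origin (TCP) lies at the very end of the fingers, on their centre line; the grasp point (between the pads) lies behind it (env.grip_depth is the z of the grasp point in the tool frame, in mm); z points along the fingers, y is the line along which they close (so a half turn about z gives the same grasp; the last joint's range is limited). The gripper opens to 95 mm and grips with 3 to 60 N. Pads are 20 mm wide; open, the fingers measure 119 mm over their backs; the gripper's body (75 mm by 180 mm) begins 59 mm behind the grasp point.
Start: joints at [1.016, 0.491, 1.559, -0, 1.092, -0.106], TCP at [271.165, 563.131, 214.661] pointing down, gripper open.
Joint ranges: [-3.1, 3.1], [-0.84, 2.19], [0.05, 2.79], [-1.13, 4.28], [0.06, 2.93], [-2.69, 2.69]. Speed limits (rad/s): [2.22, 2.22, 2.79, 3.14, 3.14, 3.14].

### API

Orientations are given as [roll, pitch, yaw] about the fixed x, y, z axes, in that order (R = Rz(yaw) Ry(pitch) Rx(roll)).
In Python, from cell import env, optics gives the robot as it stands.
- The arm moves only by the tool step_arm, never from a script. Its argument "moves" is a list of rows, each an object of numbers: "tx", "ty", "tz": the shift along the tool's x, y, z in mm; "roll": the turn about the tool's z in rad. In form: [{"tx": .., "ty": .., "tz": .., "roll": ..}, ...]. A call has 1 to 12 rows; each row is the pose to reach, as a shift and turn from the pose commanded when the call began, along the tool's axes at that moment; what a row does not reach only later rows make up. A row lasts 1/12 s, in which the tool goes at most 41.7 mm and 7.16 degrees, less where a joint would pass 70% of its speed; a pose out of reach is approached as far as the arm can. A call with a gripper value outside its range is refused whole. "grip" is the finger opening in mm, from 0 to 95.1, set as the call begins (left out, the last holds). The fingers move at their own pace and stop on an object; the grip force is fixed at half the most. Time passes only in rows, so rows that repeat a pose let the fingers close. It gives the time, the measured TCP pose, the force, the opening and the grip force at its end, in the units of the state.
- env.state(): the state, without advancing time (a new reading comes with each control period).
- optics.read_camera(name): name is "side" or "top"; returns a dict with "pixels" (420x560x3 uint8, blue, green, red), "mtx" (3x3 intrinsics, pixels), "view" (4x4, takes a point from world to camera coordinates). Camera axes: x right, y down, z forward; pixel columns grow to the right and rows downward; lengths in mm; the calibration is good to about 2 mm. A picture is of the moment at which its call begins. There is no depth.
- env.job_done(): hands the job in; it is judged then, once.
The state is a dict: "t": time; "joints": joint angles; "qvel": joint speeds; "tau": joint torques, N m; "eef_pos": TCP position; "tcp_rot": TCP orientation; "ft_force": force on the tool from outside, world axes, zero at the start; "moment": the same for the moment, N m; "opening": opening from 0.0 (shut) to 1.0 (fully open); "grip_force": force on a finger pad.
Only numpy, scipy, OpenCV 4.12 (cv2) and the standard library are available. Lean on these libraries where they do the work, as an engineer would, in place of code of your own. Each camera call takes 0.05 s, during which the arm holds its last target. There are 200 camera calls.

### The job

Clamp the wooden offcut that lies on the vise's bed, ready for drilling: tip the flip stop down across the end of the jaws, push the offcut along the bed until its end is against the stop, then wind the three-spoke handle until the jaw is tight on the wood and the handle comes to its end. Then tip the stop fully up out of the way again, leaving the offcut clamped where the stop set it; do not disturb the tin, the wooden cup and the tape measure that stand around the vise.

Things in the scene. Friction and masses are not known exactly. Their poses are not given: they have to be found in the camera images.
- vise: Grey machine vise fixed to the bench, 190 x 185 mm. Origin on the bench top under the clamped work's centre line; x runs along the jaw channel away from the robot, y left, z up. In its frame (mm): bed at z 58, x -120 to 65; fixed jaw on the left, x -35 to 45, face y 16, back y 54, top z 96; sliding jaw faces it, equally long and high; screw bracket y -111 to -97, top z 102
- jaw: Dark steel sliding jaw plate, 80 x 14 x 37 mm, sprung on its carriage. Origin at the centre of its clamping face. With the handle at 0 the face is at y = -38 mm in the vise's frame; it closes 4.5 mm per radian of the handle until it meets the wood (y = -16), then its springs press with up to 25 N over the last 5 mm
- handle (a joint): Three-spoke handle, rad: 0 = jaw open, 6.0 = its end, jaw tight. Grows clockwise seen from the handle's end (the vise's -y side): the top goes away from the robot. 12 mm spokes, 20 mm black balls centred 60 mm from the axis, in the vise's x-z plane through handle_hub; at 0 one spoke points straight up, the others 120 degrees either way. Stays where left; 4 N at a ball turns it
- handle_hub (a point): Centre of the handle on its axis (88 mm above the bench, 145 mm to the right of the vise's centre line); the axis is the vise's y; hub 32 mm in diameter
- flip_stop (a joint): Stop at the far end of the fixed jaw, hinged about the vise's x, rad: 0 = down, 1.45 = fully up. Stays where left; 2 N moves it. At 0 its blade (10 mm thick, 20 high) reaches 60 mm from the pivot along the vise's -y, level, and its lever (10 mm rod, 20 mm black ball centred 56 mm from the pivot) points straight up; as it opens the blade rises and the lever goes over to +y
- stop_pivot (a point): Pivot of the flip stop, 84 mm above the bench, in the middle of the blade's thickness; the blade's near face is 5 mm nearer to the robot along the vise's x
- offcut: Dark brown wooden offcut, 32 x 100 x 32 mm, lying on the vise's bed, its long side (its own y) along the vise's x. Origin at the centre of its underside. Against the stop its centre is at x = +15 mm in the vise's frame; clamped, at y = 0
- tin: Bystander: round tin, 83 mm in diameter, 58 mm high, right of the vise. Origin at the centre of its underside
- cup: Bystander: turned wooden cup, 48 mm in diameter, 58 mm high, left of the vise. Origin at the centre of its underside
- tape: Bystander: tape measure, 62 x 80 x 32 mm, near and left of the vise. Origin at the centre of its underside
Mind the look-alikes: they are no part of the job. What is shaped like the offcut but green or yellow is not meant.

How it is judged (in metres and radians):
On the way, in this order (a step that is already met when the one before it is completed fails the run):
1. the flip stop is down across the channel (value of joint flip_stop below 0.08 rad), for 0.2 s.
2. the offcut is against the lowered stop (within 4 mm) (value of joint flip_stop below 0.1 rad and x of offcut in the frame of vise between 0.011 and 0.019 m), for 0.2 s.
3. the jaw is tight on the offcut (over 12 N) with the stop still down (value of joint flip_stop below 0.1 rad and contact force between jaw and offcut above 12 N and x of offcut in the frame of vise above 0.011 m), for 0.2 s.
4. the stop is up again (value of joint flip_stop above 1.1 rad), for 0.2 s.
At the end, for the whole second after the job is handed in: The offcut lies flat on the bed, square (within 0.05 rad) against the fixed jaw (4 mm), its end within 4 mm of where the stop sets it, pressed by the sliding jaw with more than 12 N, at rest; the flip stop is up (over 1.1 rad) (value of joint flip_stop above 1.1 rad and contact force between jaw and offcut above 12 N and x of offcut in the frame of vise between 0.011 and 0.019 m and y of offcut in the frame of vise between -0.004 and 0.004 m and z of offcut in the frame of vise below 0.062 m and angle between the y axis of offcut and the x axis of vise, either way round below 0.05 rad and linear speed of offcut below 0.01 m/s); the robot touches nothing.
It fails at once if a bystander (tin, cup or tape measure) is moved more than 25 mm (distance of any of tin, cup, tape from where it was at the start of the episode above 0.025 m).
It also fails if it takes over 64 s, if anything falls off the work surface, if the arm or the gripper's body presses on something with over 40 N, if the wrist force passes 120 N, or if a joint passes its speed limit or range.

## Working session

There is one attempt and no reset: what is moved stays moved. The work goes in short steps, Python scripts to look and compute and a tool call to move; the robot and the scene stay as the last step left them, time stands still between calls to the robot, and variables do not carry over. Pictures are saved under pics/ and viewed, at most 10 in all, crops included, and the job is handed in when it is done.

Besides the shell and the picture viewer there is one more tool, called after "Request:" by a JSON object that holds its "op" and its "data", one argument or row to a line. step_arm: Moves the arm, as the interface text tells. Its arguments: {"type":"object","properties":{"moves":{"type":"array"},"grip":{"type":"number"}},"required":["moves"]}

```bash
mkdir -p pics; ls
python3 - <<'E'
from cell import env, optics
import cv2,numpy as np
for n in("top","side"):
    r=optics.read_camera(n); cv2.imwrite(f"pics/{n}0.png",r["pixels"]); print(n,r["mtx"].round(1).tolist(),r["view"].round(4).tolist())
s=env.state(); print(s, env.grip_depth)
E
```

```text
pics
top [[420.5, 0.0, 282.5], [0.0, 420.5, 207.1], [0.0, 0.0, 1.0]] [[-0.0088, -0.9997, -0.023, 26.6149], [-0.9966, 0.0106, -0.0819, 478.9124], [0.0821, 0.0222, -0.9964, 1202.107], [0.0, 0.0, 0.0, 1.0]]
side [[486.3, 0.0, 279.0], [0.0, 486.3, 215.8], [0.0, 0.0, 1.0]] [[0.8552, -0.5182, 0.0122, -418.1725], [-0.256, -0.4427, -0.8593, 220.773], [0.4507, 0.7318, -0.5112, 1260.8195], [0.0, 0.0, 0.0, 1.0]]
{'t': 0.1, 'joints': array([ 1.01639928e+00,  4.91520469e-01,  1.55940069e+00,  7.59436420e-06,
        1.09173042e+00, -1.05597684e-01]), 'qvel': array([-1.08916309e-03, -2.34709035e-03, -7.15477912e-04, -6.29283269e-04,
       -1.88308595e-05, -6.08412659e-04]), 'tau': array([ 1.92619955e-03, -6.13627410e+01, -2.58600533e+01,  6.93244231e-02,
        4.70216037e-02, -4.57118119e-05]), 'eef_pos': array([271.03316247, 562.92134518, 214.10283459]), 'tcp_rot': array([-3.14054033e+00, -1.18310750e-04,  2.69278973e+00]), 'ft_force': array([-0.34772346, -0.22621712,  0.16726508]), 'moment': array([-0.01909557, -0.01445349, -0.02188274]), 'grip_force': 0.0, 'opening': 0.9996023526217671} -18.8
```

View pics/top0.png

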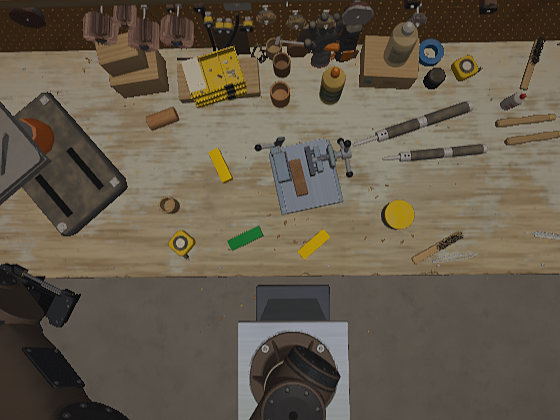

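View pics/side0.png

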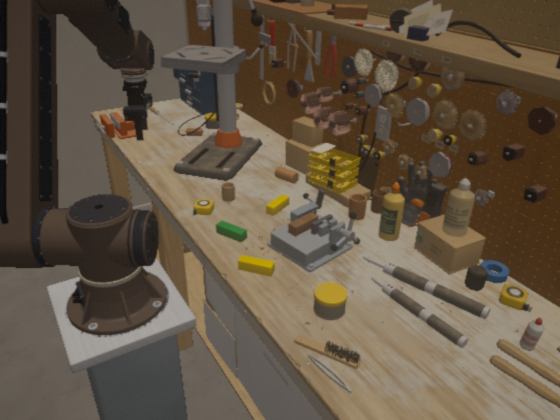

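The top view shows the vise at about (307,178). The brown offcut lies in its channel at (299,177). The look-alikes are green at (245,238) and yellow at (221,165) and (314,244). The brown block on the bed is the one meant, and the crop will confirm it. The stop's ball is near (258,147) and the handle near (345,157).

Run:
```python
import cv2,numpy as np
a=cv2.imread("pics/top0.png")[125:225,245:365]; b=cv2.imread("pics/side0.png")[180:280,260:380]
A=cv2.resize(a,None,fx=6,fy=6,interpolation=cv2.INTER_CUBIC);B=cv2.resize(b,None,fx=6,fy=6,interpolation=cv2.INTER_CUBIC)
g=lambda I:np.clip(I.astype(float)*1.6,0,255).astype(np.uint8)
cv2.imwrite("pics/ct.png",g(A));cv2.imwrite("pics/cs.png",g(B))
```

```text
(no output)
```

View pics/ct.png

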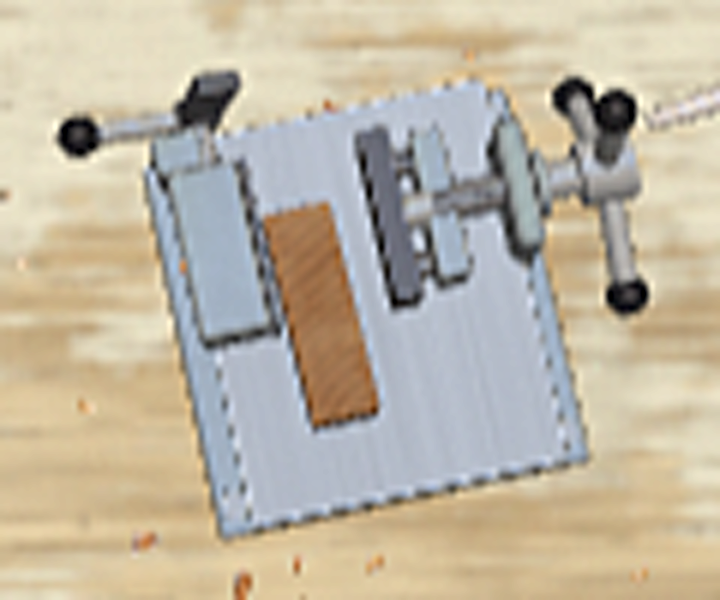

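View pics/cs.png

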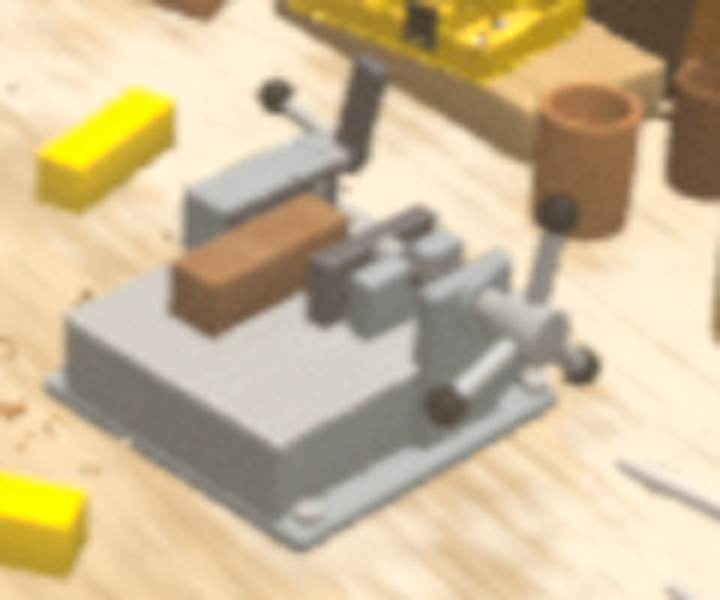

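The crops confirm that the brown block is the offcut; it is the only brown one and it sits on the bed. The stop is up: its ball is at crop (78,136) and its blade at (210,95). The handle is at about 0, with balls at crop (616,110), (573,97) and (627,295).

```bash
cat > h.py <<'E'
import cv2,numpy as np
K={"top":np.array([[420.5,0,282.5],[0,420.5,207.1],[0,0,1]]),"side":np.array([[486.3,0,279.],[0,486.3,215.8],[0,0,1]])}
V={"top":np.array([[-0.0088,-0.9997,-0.023,26.6149],[-0.9966,0.0106,-0.0819,478.9124],[0.0821,0.0222,-0.9964,1202.107]]),
"side":np.array([[0.8552,-0.5182,0.0122,-418.1725],[-0.256,-0.4427,-0.8593,220.773],[0.4507,0.7318,-0.5112,1260.8195]])}
P={n:K[n]@V[n] for n in K}
def plane(n,uv,z):
    M=P[n]; H=M[:,[0,1,3]].copy(); H[:,2]+=M[:,2]*z
    p=np.linalg.solve(H,[*uv,1]); return p[:2]/p[2]
def tri(a,b):
    X=cv2.triangulatePoints(P["top"],P["side"],np.array(a,float).reshape(2,1),np.array(b,float).reshape(2,1)); return (X[:3]/X[3]).ravel()
def proj(n,X):
    p=P[n]@np.r_[X,1]; return p[:2]/p[2]
E
cat > m.py <<'E'
from h import *
T=lambda x,y:((x+.5)/6-.5+245,(y+.5)/6-.5+125)
S=lambda x,y:((x+.5)/6-.5+260,(y+.5)/6-.5+180)
top={"stop":(78,136),"up":(616,110),"far":(573,97),"near":(627,295)}
side={"stop":(275,96),"up":(558,213),"far":(580,365),"near":(446,403)}
for k in top: print(k,tri(T(*top[k]),S(*side[k])).round(1))
for n,z,ps in(("bed",58,[(150,175),(222,535),(587,460),(485,80)]),("fj",96,[(170,175),(208,345),(278,330),(238,163)]),("off",90,[(263,216),(328,204),(380,410),(316,430)])):
    q=np.array([plane("top",T(*p),z) for p in ps]); print(n,q.round(1).tolist(), np.hypot(*np.diff(q,axis=0,append=q[:1]).T).round(1), [np.degrees(np.arctan2(*(q[i]-q[j])[::-1])).round(1) for i,j in((0,1),(3,2),(0,3),(1,2))])
E
python3 m.py
```

```text
stop [639.5  87.3  97. ]
up [ 635.5 -152.2  148.4]
far [ 665.7 -145.4   49.3]
near [ 566.4 -165.9   73.1]
bed [[628.8, 56.5], [457.3, 23.8], [490.7, -147.4], [672.3, -102.9]] [174.6 174.5 187.  165.2] [np.float64(10.8), np.float64(13.8), np.float64(105.3), np.float64(101.0)]
fj [[620.6, 45.4], [541.7, 28.5], [548.2, -3.5], [625.8, 14.1]] [80.7 32.7 79.5 31.7] [np.float64(12.0), np.float64(12.8), np.float64(99.4), np.float64(101.5)]
off [[602.2, 2.9], [607.4, -27.1], [511.7, -49.7], [502.8, -20.3]] [ 30.4  98.3  30.7 102. ] [np.float64(99.8), np.float64(106.8), np.float64(13.2), np.float64(13.3)]
```

Request:
{"op": "step_arm", "data": {
  "moves": [
    {"tx": -280, "ty": -146, "tz": 0, "roll": -0.663},
    {"tx": -280, "ty": -146, "tz": 0, "roll": -0.663},
    {"tx": -280, "ty": -146, "tz": 0, "roll": -0.663},
    {"tx": -280, "ty": -146, "tz": 0, "roll": -0.663},
    {"tx": -280, "ty": -146, "tz": 0, "roll": -0.663},
    {"tx": -280, "ty": -146, "tz": 0, "roll": -0.663},
    {"tx": -280, "ty": -146, "tz": 0, "roll": -0.663},
    {"tx": -280, "ty": -146, "tz": 0, "roll": -0.663},
    {"tx": -280, "ty": -146, "tz": 0, "roll": -0.663},
    {"tx": -280, "ty": -146, "tz": 0, "roll": -0.663},
    {"tx": -280, "ty": -146, "tz": 0, "roll": -0.663}
  ],
  "grip": 0
}}

```text
t: 1.02
eef_pos: [459.9, 310.1, 214.4]
tcp_rot: [3.141, -0.001, -2.928]
ft_force: [0.4, 0.1, 0.3]
opening: 0.284
grip_force: 0.0
```

```bash
cat >> h.py <<'E'
th=np.radians(12.3); O=np.array([586,-12.5])
R2=np.array([[np.cos(th),-np.sin(th)],[np.sin(th),np.cos(th)]])
def w(x,y,z): return np.r_[R2@[x,y]+O,z]
def v(p): return np.r_[R2.T@(np.array(p)[:2]-O),p[2]]
E
cat > s.py <<'E'
from h import *; from cell import env
s=env.state(); print(s["t"],v(s["eef_pos"]).round(1),"rot",s["tcp_rot"].round(3),"F",s["ft_force"].round(1),s["opening"])
E
python3 s.py
python3 - <<'E'
from h import *
# check: project expected blade/handle points into crops
c={"top":(245,125),"side":(260,180)}
for nm,p in dict(bladetip=(70,24,144),ball=(70,86.6,91),hub=(5,-145,88),jawin1=(45,16,96),jawin0=(-35,16,96),offend=(-82,-5,90)).items():
    print(nm,{n:((proj(n,w(*p))-c[n]+.5)*6).round().tolist() for n in c})
E
```

```text
1.0167 [-54.5 342.1 214.4] rot [ 3.141e+00 -1.000e-03 -2.928e+00] F [0.4 0.1 0.3] 0.28428762523348194
bladetip {'top': [209.0, 88.0], 'side': [361.0, 61.0]}
ball {'top': [81.0, 146.0], 'side': [269.0, 108.0]}
hub {'top': [602.0, 171.0], 'side': [526.0, 331.0]}
jawin1 {'top': [241.0, 162.0], 'side': [335.0, 164.0]}
jawin0 {'top': [280.0, 330.0], 'side': [226.0, 217.0]}
offend {'top': [348.0, 421.0], 'side': [188.0, 278.0]}
```

Request:
{"op": "step_arm", "data": {
  "moves": [
    {"tx": -124.5, "ty": -278, "tz": 20, "roll": 0},
    {"tx": -124.5, "ty": -278, "tz": 20, "roll": 0},
    {"tx": -124.5, "ty": -278, "tz": 20, "roll": 0},
    {"tx": -124.5, "ty": -278, "tz": 20, "roll": 0},
    {"tx": -124.5, "ty": -278, "tz": 20, "roll": 0},
    {"tx": -124.5, "ty": -278, "tz": 20, "roll": 0},
    {"tx": -124.5, "ty": -278, "tz": 20, "roll": 0},
    {"tx": -124.5, "ty": -278, "tz": 20, "roll": 0},
    {"tx": -124.5, "ty": -278, "tz": 60, "roll": 0},
    {"tx": -124.5, "ty": -278, "tz": 88, "roll": 0},
    {"tx": -124.5, "ty": -278, "tz": 88, "roll": 0},
    {"tx": -124.5, "ty": -278, "tz": 88, "roll": 0}
  ]
}}

```text
t: 2.02
eef_pos: [640.1, 66.4, 126.0]
tcp_rot: [3.141, -0.003, -2.926]
ft_force: [0.7, 0.6, 0.6]
opening: 0.002
grip_force: 0.0
```

```bash
python3 s.py
```

```text
2.0167 [ 69.7  65.5 126. ] rot [ 3.141e+00 -3.000e-03 -2.926e+00] F [0.7 0.6 0.6] 0.002314455513776594
```

Request:
{"op": "step_arm", "data": {
  "moves": [
    {"tx": 0, "ty": -17, "tz": -1},
    {"tx": 0, "ty": -27, "tz": 0},
    {"tx": 0, "ty": -37, "tz": 1},
    {"tx": 0, "ty": -42, "tz": 3},
    {"tx": 0, "ty": -47, "tz": 6},
    {"tx": 0, "ty": -52, "tz": 10},
    {"tx": 0, "ty": -56, "tz": 14},
    {"tx": 0, "ty": -60, "tz": 19},
    {"tx": 0, "ty": -63, "tz": 24},
    {"tx": 0, "ty": -65, "tz": 28},
    {"tx": 0, "ty": -66, "tz": 32},
    {"tx": 0, "ty": -66, "tz": 32}
  ]
}}

```text
validation failed for argument at $.mo...
```

```bash
python3 s.py
cat > pic.py <<'E'
import sys,cv2,numpy as np
from cell import optics
o=[]
for n,(y,x) in(("top",(120,245)),("side",(165,255))):
    i=optics.read_camera(n)["pixels"][y:y+120,x:x+130]; o.append(cv2.resize(i,(390,360),interpolation=cv2.INTER_CUBIC))
cv2.imwrite(f"pics/{sys.argv[1]}.png",np.clip(np.hstack(o)*1.6,0,255).astype(np.uint8))
E
python3 pic.py a1
```

```text
2.0167 [ 69.7  65.5 126. ] rot [ 3.141e+00 -3.000e-03 -2.926e+00] F [0.7 0.6 0.6] 0.002314455513776594
```

View pics/a1.png

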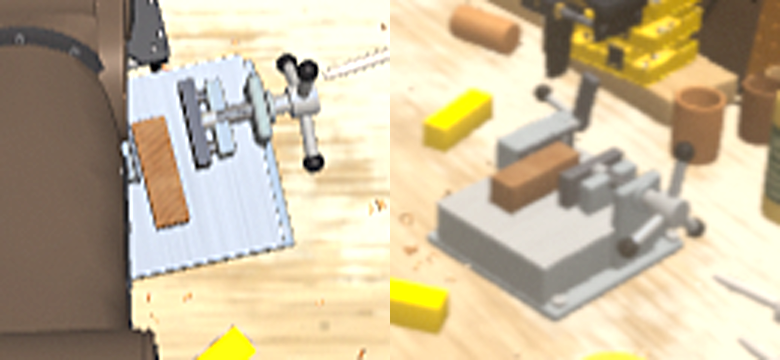

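The move was refused because a row lacked "roll". The picture shows the stop still up (blade at side crop (588,100), ball at (543,92)), with the fingertip just behind it.

Request:
{"op": "step_arm", "data": {
  "moves": [
    {"tx": 0, "ty": -17, "tz": -1, "roll": 0},
    {"tx": 0, "ty": -27, "tz": 0, "roll": 0},
    {"tx": 0, "ty": -37, "tz": 1, "roll": 0},
    {"tx": 0, "ty": -42, "tz": 3, "roll": 0},
    {"tx": 0, "ty": -47, "tz": 6, "roll": 0},
    {"tx": 0, "ty": -52, "tz": 10, "roll": 0},
    {"tx": 0, "ty": -56, "tz": 14, "roll": 0},
    {"tx": 0, "ty": -60, "tz": 19, "roll": 0},
    {"tx": 0, "ty": -63, "tz": 24, "roll": 0},
    {"tx": 0, "ty": -65, "tz": 28, "roll": 0},
    {"tx": 0, "ty": -66, "tz": 32, "roll": 0},
    {"tx": 0, "ty": -66, "tz": 32, "roll": 0}
  ]
}}

```text
t: 3.12
eef_pos: [654.8, 0.3, 94.4]
tcp_rot: [3.141, -0.0, -2.927]
ft_force: [0.2, -0.5, 1.3]
opening: 0.007
grip_force: 0.0
```

```bash
python3 s.py;python3 pic.py a2
```

```text
3.1167 [70.  -2.1 94.4] rot [ 3.141 -0.    -2.927] F [ 0.2 -0.5  1.3] 0.0074344405039023865
```

View pics/a2.png

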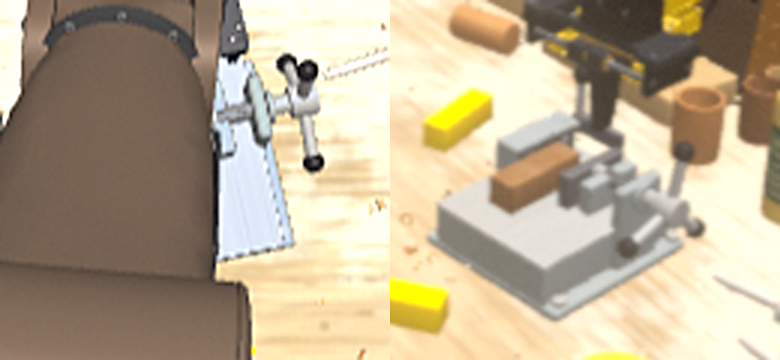

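The side view shows the blade almost level under the finger, at about (605,132), with the lever upright at (581,100). I'll press down until the force rises.

Request:
{"op": "step_arm", "data": {
  "moves": [
    {"tx": 0, "ty": 0, "tz": 1, "roll": 0},
    {"tx": 0, "ty": 0, "tz": 2, "roll": 0},
    {"tx": 0, "ty": 0, "tz": 2.5, "roll": 0},
    {"tx": 0, "ty": 0, "tz": 2.5, "roll": 0},
    {"tx": 0, "ty": 0, "tz": 2.5, "roll": 0}
  ]
}}

```text
t: 3.63
eef_pos: [654.9, 0.4, 93.9]
tcp_rot: [-3.141, 0.001, -2.927]
ft_force: [-5.9, -1.9, 19.5]
opening: 0.002
grip_force: 9.6
```

Request:
{"op": "step_arm", "data": {
  "moves": [
    {"tx": 0, "ty": 0, "tz": -40, "roll": 0},
    {"tx": 40, "ty": 0, "tz": -40, "roll": 0},
    {"tx": 80, "ty": -1, "tz": -40, "roll": 0},
    {"tx": 120, "ty": -2, "tz": -40, "roll": 0},
    {"tx": 160, "ty": -3, "tz": -40, "roll": 0},
    {"tx": 174, "ty": -3, "tz": -40, "roll": 0},
    {"tx": 176, "ty": -3, "tz": -40, "roll": 0},
    {"tx": 176, "ty": -3, "tz": -10, "roll": 0},
    {"tx": 176, "ty": -3, "tz": 20, "roll": 0},
    {"tx": 176, "ty": -3, "tz": 28, "roll": 0},
    {"tx": 176, "ty": -3, "tz": 28, "roll": 0},
    {"tx": 176, "ty": -3, "tz": 28, "roll": 0}
  ]
}}

```text
t: 4.63
eef_pos: [484.2, -39.7, 64.2]
tcp_rot: [3.141, -0.001, -2.927]
ft_force: [0.5, -0.1, -0.9]
opening: 0.007
grip_force: 0.0
```

```bash
python3 s.py
```

```text
4.6333 [-105.3   -4.9   64.2] rot [ 3.141e+00 -1.000e-03 -2.927e+00] F [ 0.5 -0.1 -0.9] 0.006771450459924727
```

Request:
{"op": "step_arm", "data": {
  "moves": [
    {"tx": -8, "ty": 0, "tz": 0, "roll": 0},
    {"tx": -14, "ty": 0, "tz": 0, "roll": 0},
    {"tx": -20, "ty": 0, "tz": 0, "roll": 0},
    {"tx": -26, "ty": 0, "tz": 0, "roll": 0},
    {"tx": -32, "ty": 0, "tz": 0, "roll": 0},
    {"tx": -38, "ty": 0, "tz": 0, "roll": 0},
    {"tx": -43, "ty": 0, "tz": 0, "roll": 0},
    {"tx": -47, "ty": 0, "tz": 0, "roll": 0},
    {"tx": -50, "ty": 0, "tz": 0, "roll": 0},
    {"tx": -53, "ty": 0, "tz": 0, "roll": 0},
    {"tx": -55, "ty": 0, "tz": 0, "roll": 0},
    {"tx": -55, "ty": 0, "tz": 0, "roll": 0}
  ]
}}

```text
t: 5.63
eef_pos: [537.6, -28.2, 64.1]
tcp_rot: [3.142, 0.0, -2.927]
ft_force: [0.4, 0.1, -0.6]
opening: 0.004
grip_force: 0.0
```

Request:
{"op": "step_arm", "data": {
  "moves": [
    {"tx": -1, "ty": 0, "tz": 0, "roll": 0},
    {"tx": -2, "ty": 0, "tz": 0, "roll": 0},
    {"tx": -3, "ty": 0, "tz": 0, "roll": 0},
    {"tx": -3, "ty": 0, "tz": 0, "roll": 0}
  ]
}}

```text
t: 5.97
eef_pos: [540.3, -27.6, 64.1]
tcp_rot: [3.142, 0.0, -2.927]
ft_force: [0.3, 0.1, 0.3]
opening: 0.001
grip_force: 0.0
```

```bash
python3 s.py
```

```text
5.9667 [-47.8  -5.   64.1] rot [ 3.142  0.    -2.927] F [0.3 0.1 0.3] 0.0014882258251836754
```

Request:
{"op": "step_arm", "data": {
  "moves": [
    {"tx": -1, "ty": 0, "tz": 0, "roll": 0},
    {"tx": -2, "ty": 0, "tz": 0, "roll": 0},
    {"tx": -3, "ty": 0, "tz": 0, "roll": 0},
    {"tx": -3, "ty": 0, "tz": 0, "roll": 0}
  ]
}}

```text
t: 6.3
eef_pos: [543.4, -26.9, 64.1]
tcp_rot: [3.142, 0.0, -2.927]
ft_force: [-0.3, 0.6, -0.4]
opening: 0.005
grip_force: 0.0
```

```bash
python3 s.py; python3 pic.py a3
```

```text
6.3 [-44.7  -5.   64.1] rot [ 3.142  0.    -2.927] F [-0.3  0.6 -0.4] 0.005384678843634489
```

View pics/a3.png

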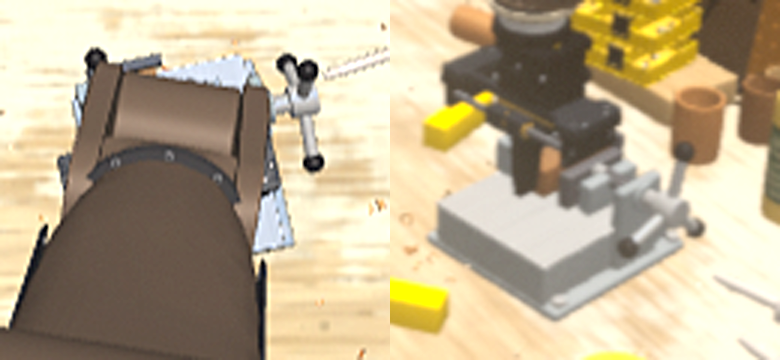

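The side view shows the offcut pushed ahead of the finger into the jaws at (548,168). There is no contact force yet, so I'll keep creeping.

Request:
{"op": "step_arm", "data": {
  "moves": [
    {"tx": -1, "ty": 0, "tz": 0, "roll": 0},
    {"tx": -2, "ty": 0, "tz": 0, "roll": 0},
    {"tx": -2, "ty": 0, "tz": 0, "roll": 0}
  ]
}}

```text
t: 6.65
eef_pos: [545.1, -26.5, 64.1]
tcp_rot: [3.141, -0.0, -2.927]
ft_force: [-1.0, 0.9, -0.3]
opening: 0.007
grip_force: 0.1
```

Request:
{"op": "step_arm", "data": {
  "moves": [
    {"tx": -1, "ty": 0, "tz": 0, "roll": 0},
    {"tx": -2, "ty": 0, "tz": 0, "roll": 0},
    {"tx": -2, "ty": 0, "tz": 0, "roll": 0}
  ]
}}

```text
t: 6.9
eef_pos: [545.3, -26.1, 64.1]
tcp_rot: [3.141, -0.004, -2.927]
ft_force: [-10.2, -2.2, 6.6]
opening: 0.003
grip_force: 5.0
```

Request:
{"op": "step_arm", "data": {
  "moves": [
    {"tx": 6, "ty": 0, "tz": 0, "roll": 0},
    {"tx": 15, "ty": 0, "tz": 0, "roll": 0},
    {"tx": 15, "ty": 0, "tz": -40, "roll": 0},
    {"tx": 15, "ty": 0, "tz": -80, "roll": 0},
    {"tx": 10, "ty": -20, "tz": -110, "roll": 0},
    {"tx": 0, "ty": -60, "tz": -110, "roll": 0},
    {"tx": -8, "ty": -100, "tz": -110, "roll": 0},
    {"tx": -8, "ty": -140, "tz": -110, "roll": 0},
    {"tx": -8, "ty": -141, "tz": -110, "roll": 0},
    {"tx": -8, "ty": -141, "tz": -72, "roll": 0},
    {"tx": -8, "ty": -141, "tz": -70, "roll": 0},
    {"tx": -8, "ty": -141, "tz": -70, "roll": 0}
  ]
}}

```text
t: 7.9
eef_pos: [583.5, -161.7, 132.7]
tcp_rot: [3.139, -0.003, -2.928]
ft_force: [0.2, -0.2, 0.2]
opening: 0.002
grip_force: 0.0
```

```bash
python3 s.py
python3 - <<'E'
import numpy as np
# finger centre (vise x,z) for spoke angle a (deg); hub (5.4,88)
for a in range(-50,91,10):
    r=np.radians(a); c=44*np.array([np.sin(r),np.cos(r)])+6*np.array([-np.cos(r),np.sin(r)])
    if a<10: c=np.array([60*np.sin(r)-10,60*np.cos(r)-13])
    print(a,(c[0]-10+5.4).round(1),(c[1]+88).round(1))
E
```

```text
7.9 [ -34.2 -145.2  132.7] rot [ 3.139e+00 -3.000e-03 -2.928e+00] F [ 0.2 -0.2  0.2] 0.0015827915351092775
-50 -60.6 113.6
-40 -53.2 121.0
-30 -44.6 127.0
-20 -35.1 131.4
-10 -25.0 134.1
0 -14.6 135.0
10 -2.9 132.4
20 4.8 131.4
30 12.2 129.1
40 19.1 125.6
50 25.2 120.9
60 30.5 115.2
70 34.7 108.7
80 37.7 101.5
90 39.4 94.0
```

Request:
{"op": "step_arm", "data": {
  "moves": [
    {"tx": -20, "ty": 0, "tz": 0, "roll": 0},
    {"tx": -31, "ty": 0, "tz": 1, "roll": 0},
    {"tx": -39, "ty": 0, "tz": 2, "roll": 0},
    {"tx": -46.5, "ty": 0, "tz": 4, "roll": 0},
    {"tx": -53.5, "ty": 0, "tz": 7, "roll": 0},
    {"tx": -59.5, "ty": 0, "tz": 12, "roll": 0},
    {"tx": -65, "ty": 0, "tz": 18, "roll": 0},
    {"tx": -69, "ty": 0, "tz": 25, "roll": 0},
    {"tx": -72, "ty": 0, "tz": 33, "roll": 0},
    {"tx": -72, "ty": 0, "tz": 33, "roll": 0}
  ]
}}

```text
t: 8.73
eef_pos: [655.9, -146.5, 99.6]
tcp_rot: [3.141, 0.0, -2.927]
ft_force: [-0.6, 1.2, -0.4]
opening: 0.006
grip_force: 0.1
```

```bash
python3 s.py; python3 pic.py a4
```

```text
8.7333 [  39.7 -145.8   99.6] rot [ 3.141  0.    -2.927] F [-0.6  1.2 -0.4] 0.0062723383376164805
```

View pics/a4.png

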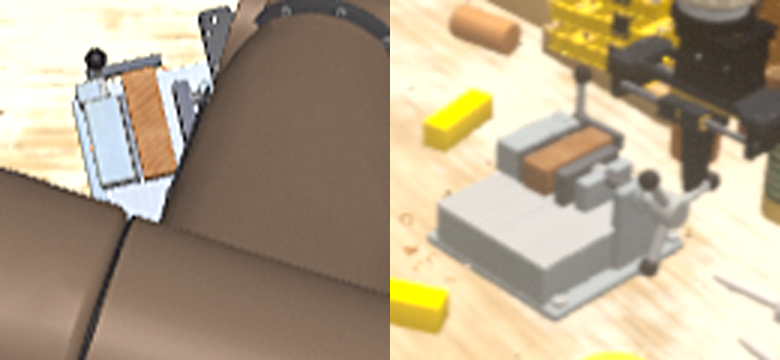

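The offcut lies against the lowered stop. The handle has turned to about 1.4 rad, and the next ball is at side crop (649,180), about -40°. On to the next stroke.

Request:
{"op": "step_arm", "data": {
  "moves": [
    {"tx": 0, "ty": 0, "tz": -40, "roll": 0},
    {"tx": 0, "ty": 0, "tz": -76, "roll": 0},
    {"tx": 40, "ty": 0, "tz": -76, "roll": 0},
    {"tx": 80, "ty": 0, "tz": -76, "roll": 0},
    {"tx": 112, "ty": 0, "tz": -76, "roll": 0},
    {"tx": 112, "ty": 0, "tz": -76, "roll": 0},
    {"tx": 112, "ty": 0, "tz": -40, "roll": 0},
    {"tx": 112, "ty": 0, "tz": -20, "roll": 0},
    {"tx": 112, "ty": 0, "tz": -20, "roll": 0},
    {"tx": 112, "ty": 0, "tz": -20, "roll": 0}
  ]
}}

```text
t: 9.67
eef_pos: [545.6, -170.6, 120.9]
tcp_rot: [3.14, -0.001, -2.928]
ft_force: [0.1, -0.1, 0.3]
opening: 0.003
grip_force: 0.0
```

```bash
python3 s.py
```

```text
9.6667 [ -73.2 -145.9  120.9] rot [ 3.140e+00 -1.000e-03 -2.928e+00] F [ 0.1 -0.1  0.3] 0.003016167741324989
```

Request:
{"op": "step_arm", "data": {
  "moves": [
    {"tx": -18, "ty": 0, "tz": 0, "roll": 0},
    {"tx": -28, "ty": 0, "tz": -5, "roll": 0},
    {"tx": -38, "ty": 0, "tz": -10, "roll": 0},
    {"tx": -48, "ty": 0, "tz": -13, "roll": 0},
    {"tx": -59, "ty": 0, "tz": -14, "roll": 0},
    {"tx": -70, "ty": 0, "tz": -12, "roll": 0},
    {"tx": -78, "ty": 0, "tz": -10.5, "roll": 0},
    {"tx": -85.5, "ty": 0, "tz": -8, "roll": 0},
    {"tx": -92, "ty": 0, "tz": -4.5, "roll": 0},
    {"tx": -98, "ty": 0, "tz": 0, "roll": 0},
    {"tx": -104, "ty": 0, "tz": 6, "roll": 0},
    {"tx": -108, "ty": 0, "tz": 13, "roll": 0}
  ]
}}

```text
t: 10.67
eef_pos: [652.5, -147.7, 108.2]
tcp_rot: [-3.141, 0.002, -2.927]
ft_force: [-0.2, -0.4, 5.1]
opening: 0.003
grip_force: 2.6
```

Request:
{"op": "step_arm", "data": {
  "moves": [
    {"tx": -3, "ty": 0, "tz": 8, "roll": 0},
    {"tx": -3, "ty": 0, "tz": 8, "roll": 0},
    {"tx": -3, "ty": 0, "tz": -32, "roll": 0},
    {"tx": -3, "ty": 0, "tz": -68, "roll": 0},
    {"tx": 37, "ty": 0, "tz": -68, "roll": 0},
    {"tx": 77, "ty": 0, "tz": -68, "roll": 0},
    {"tx": 109, "ty": 0, "tz": -68, "roll": 0},
    {"tx": 109, "ty": 0, "tz": -68, "roll": 0},
    {"tx": 109, "ty": 0, "tz": -68, "roll": 0}
  ]
}}

```text
t: 11.42
eef_pos: [543.9, -171.2, 176.5]
tcp_rot: [3.141, 0.0, -2.929]
ft_force: [-0.7, -0.4, 0.7]
opening: 0.005
grip_force: 0.0
```

```bash
python3 s.py; python3 pic.py a5
```

```text
11.4167 [ -75.  -146.1  176.5] rot [ 3.141  0.    -2.929] F [-0.7 -0.4  0.7] 0.004604918936016918
```

View pics/a5.png

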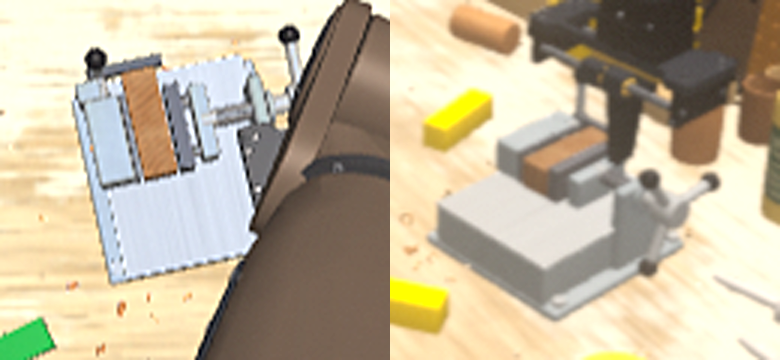

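The handle is now at about 3.5 rad with its balls in the same places, and the jaw nears the wood. I'll repeat the stroke.

Request:
{"op": "step_arm", "data": {
  "moves": [
    {"tx": 0, "ty": 0, "tz": 40, "roll": 0},
    {"tx": 0, "ty": 0, "tz": 55, "roll": 0},
    {"tx": -20, "ty": 0, "tz": 55, "roll": 0},
    {"tx": -30, "ty": 0, "tz": 50, "roll": 0},
    {"tx": -40, "ty": 0, "tz": 45, "roll": 0},
    {"tx": -50, "ty": 0, "tz": 42, "roll": 0},
    {"tx": -61, "ty": 0, "tz": 41, "roll": 0},
    {"tx": -72, "ty": 0, "tz": 43, "roll": 0},
    {"tx": -80, "ty": 0, "tz": 44.5, "roll": 0},
    {"tx": -87.5, "ty": 0, "tz": 47, "roll": 0},
    {"tx": -94, "ty": 0, "tz": 51, "roll": 0},
    {"tx": -100, "ty": 0, "tz": 55, "roll": 0}
  ]
}}

```text
t: 12.52
eef_pos: [643.0, -149.4, 120.5]
tcp_rot: [3.141, -0.0, -2.927]
ft_force: [-5.3, -1.3, 2.1]
opening: 0.004
grip_force: 2.6
```

Request:
{"op": "step_arm", "data": {
  "moves": [
    {"tx": -6, "ty": 0, "tz": 6, "roll": 0},
    {"tx": -10, "ty": 0, "tz": 13, "roll": 0},
    {"tx": -13, "ty": 0, "tz": 21, "roll": 0},
    {"tx": -13, "ty": 0, "tz": 21, "roll": 0}
  ]
}}

```text
t: 12.85
eef_pos: [655.7, -146.7, 98.5]
tcp_rot: [3.141, 0.0, -2.927]
ft_force: [1.3, -0.2, 0.5]
opening: 0.006
grip_force: 0.0
```

```bash
python3 s.py
```

```text
12.85 [  39.5 -146.    98.5] rot [ 3.141  0.    -2.927] F [ 1.3 -0.2  0.5] 0.00613510545056893
```

Request:
{"op": "step_arm", "data": {
  "moves": [
    {"tx": 0, "ty": 0, "tz": -40, "roll": 0},
    {"tx": 0, "ty": 0, "tz": -77, "roll": 0},
    {"tx": 40, "ty": 0, "tz": -77, "roll": 0},
    {"tx": 80, "ty": 0, "tz": -77, "roll": 0},
    {"tx": 112, "ty": 0, "tz": -77, "roll": 0},
    {"tx": 112, "ty": 0, "tz": -77, "roll": 0},
    {"tx": 112, "ty": 0, "tz": -40, "roll": 0},
    {"tx": 112, "ty": 0, "tz": -23, "roll": 0},
    {"tx": 94, "ty": 0, "tz": -23, "roll": 0},
    {"tx": 84, "ty": 0, "tz": -28, "roll": 0},
    {"tx": 77, "ty": 0, "tz": -31, "roll": 0},
    {"tx": 77, "ty": 0, "tz": -31, "roll": 0}
  ]
}}

```text
t: 13.85
eef_pos: [580.6, -162.9, 131.1]
tcp_rot: [3.141, -0.001, -2.927]
ft_force: [-1.7, -0.2, 0.5]
opening: 0.003
grip_force: 0.8
```

Request:
{"op": "step_arm", "data": {
  "moves": [
    {"tx": -2, "ty": 0, "tz": 0, "roll": 0},
    {"tx": -4, "ty": 0, "tz": 0, "roll": 0},
    {"tx": -5, "ty": 0, "tz": 0, "roll": 0},
    {"tx": -5, "ty": 0, "tz": 0, "roll": 0}
  ]
}}

```text
t: 14.18
eef_pos: [584.1, -162.1, 131.0]
tcp_rot: [3.141, -0.002, -2.927]
ft_force: [-6.5, -0.3, 4.3]
opening: 0.001
grip_force: 3.4
```

```bash
python3 s.py
```

```text
14.1833 [ -33.7 -145.7  131. ] rot [ 3.141e+00 -2.000e-03 -2.927e+00] F [-6.5 -0.3  4.3] 0.0014420169522629549
```

Request:
{"op": "step_arm", "data": {
  "moves": [
    {"tx": -1, "ty": 0, "tz": 0, "roll": 0},
    {"tx": -2, "ty": 0, "tz": 0, "roll": 0},
    {"tx": -3, "ty": 0, "tz": 0, "roll": 0},
    {"tx": -3, "ty": 0, "tz": 0, "roll": 0}
  ]
}}

```text
t: 14.52
eef_pos: [587.0, -161.5, 131.0]
tcp_rot: [3.141, -0.002, -2.927]
ft_force: [-6.5, -1.4, 4.6]
opening: 0.004
grip_force: 3.5
```

```bash
python3 s.py
```

```text
14.5167 [ -30.8 -145.8  131. ] rot [ 3.141e+00 -2.000e-03 -2.927e+00] F [-6.5 -1.4  4.6] 0.004178070204628029
```

Still turning; I'll continue to the stop.

Request:
{"op": "step_arm", "data": {
  "moves": [
    {"tx": -1, "ty": 0, "tz": 0, "roll": 0},
    {"tx": -2, "ty": 0, "tz": 0, "roll": 0},
    {"tx": -3, "ty": 0, "tz": 0, "roll": 0},
    {"tx": -3, "ty": 0, "tz": 0, "roll": 0}
  ]
}}

```text
t: 14.85
eef_pos: [587.5, -161.3, 131.0]
tcp_rot: [3.14, -0.007, -2.927]
ft_force: [-21.6, -5.4, 12.1]
opening: 0.004
grip_force: 11.2
```

Request:
{"op": "step_arm", "data": {
  "moves": [
    {"tx": -1, "ty": 0, "tz": 0, "roll": 0},
    {"tx": -2, "ty": 0, "tz": 0, "roll": 0},
    {"tx": -2, "ty": 0, "tz": 0, "roll": 0}
  ]
}}

```text
t: 15.1
eef_pos: [587.7, -161.2, 131.0]
tcp_rot: [3.139, -0.011, -2.927]
ft_force: [-31.3, -8.4, 17.7]
opening: 0.004
grip_force: 16.5
```

```bash
python3 s.py
```

```text
15.1 [ -30.  -145.6  131. ] rot [ 3.139 -0.011 -2.927] F [-31.3  -8.4  17.7] 0.004376342560295592
```

The handle is at its end, with the force climbing and no motion. I'll back off and go to the stop lever's -y side.

Request:
{"op": "step_arm", "data": {
  "moves": [
    {"tx": 10, "ty": 0, "tz": 0, "roll": 0},
    {"tx": 20, "ty": 0, "tz": 0, "roll": 0},
    {"tx": 20, "ty": 0, "tz": -40, "roll": 0},
    {"tx": 20, "ty": 0, "tz": -60, "roll": 0},
    {"tx": -4, "ty": 30, "tz": -60, "roll": 0},
    {"tx": -26, "ty": 62, "tz": -60, "roll": 0},
    {"tx": -50, "ty": 92, "tz": -60, "roll": 0},
    {"tx": -74, "ty": 120, "tz": -60, "roll": 0},
    {"tx": -96, "ty": 136, "tz": -60, "roll": 0},
    {"tx": -96, "ty": 136, "tz": -60, "roll": 0},
    {"tx": -96, "ty": 136, "tz": -60, "roll": 0}
  ]
}}

```text
t: 16.02
eef_pos: [657.9, -5.9, 190.5]
tcp_rot: [3.141, 0.0, -2.925]
ft_force: [-0.5, -0.7, -0.1]
opening: 0.004
grip_force: 0.0
```

```bash
python3 s.py
python3 - <<'E'
import numpy as np
# finger centre (vise y,z): corner at +y side, contact near ball (r 56, radius 10), pivot (31,84)
for f in np.arange(0,1.5,.15):
    d=np.array([np.sin(f),np.cos(f)]); n=np.array([-np.cos(f),np.sin(f)])
    c=np.array([31,84])+56*d+10*n
    print(f.round(2),(c[0]-12).round(1),(c[1]-(10*np.cos(f))).round(1))
E
```

```text
16.0167 [ 71.7  -8.9 190.5] rot [ 3.141  0.    -2.925] F [-0.5 -0.7 -0.1] 0.004029943436801585
0.0 9.0 130.0
0.15 17.5 131.0
0.3 26.0 130.9
0.45 34.4 129.8
0.6 42.4 127.6
0.75 49.9 124.5
0.9 56.7 120.4
1.05 62.6 115.6
1.2 67.6 110.0
1.35 71.5 103.8
```

Request:
{"op": "step_arm", "data": {
  "moves": [
    {"tx": 1, "ty": 0, "tz": 40, "roll": 0},
    {"tx": 1, "ty": 0, "tz": 60, "roll": 0},
    {"tx": 1, "ty": 0, "tz": 60, "roll": 0},
    {"tx": 1, "ty": 10, "tz": 60, "roll": 0},
    {"tx": 1, "ty": 18, "tz": 60, "roll": 0},
    {"tx": 1, "ty": 27, "tz": 59.5, "roll": 0},
    {"tx": 1, "ty": 35, "tz": 59.5, "roll": 0},
    {"tx": 1, "ty": 43, "tz": 60.5, "roll": 0},
    {"tx": 1, "ty": 51, "tz": 63, "roll": 0},
    {"tx": 1, "ty": 59, "tz": 66, "roll": 0},
    {"tx": 1, "ty": 66, "tz": 70, "roll": 0},
    {"tx": 1, "ty": 72, "tz": 75, "roll": 0}
  ]
}}

```text
t: 17.02
eef_pos: [641.1, 63.9, 115.8]
tcp_rot: [-3.142, 0.0, -2.927]
ft_force: [1.4, -1.3, 0.3]
opening: 0.003
grip_force: 0.8
```

Request:
{"op": "step_arm", "data": {
  "moves": [
    {"tx": 0, "ty": 5, "tz": 6, "roll": 0},
    {"tx": 0, "ty": 9, "tz": 12, "roll": 0},
    {"tx": 0, "ty": 11, "tz": 17, "roll": 0},
    {"tx": 0, "ty": 11, "tz": 17, "roll": 0}
  ]
}}

```text
t: 17.35
eef_pos: [638.2, 74.1, 97.6]
tcp_rot: [3.141, -0.002, -2.927]
ft_force: [1.2, 0.7, 0.0]
opening: 0.004
grip_force: 0.0
```

```bash
python3 s.py
```

```text
17.35 [69.5 73.5 97.6] rot [ 3.141e+00 -2.000e-03 -2.927e+00] F [1.2 0.7 0. ] 0.003865932226249545
```

Request:
{"op": "step_arm", "data": {
  "moves": [
    {"tx": 0, "ty": 0, "tz": -40, "roll": 0},
    {"tx": 0, "ty": 0, "tz": -80, "roll": 0},
    {"tx": 0, "ty": 0, "tz": -110, "roll": 0},
    {"tx": 20, "ty": 35, "tz": -120, "roll": 0},
    {"tx": 35, "ty": 70, "tz": -120, "roll": 0},
    {"tx": 50, "ty": 105, "tz": -120, "roll": 0},
    {"tx": 60, "ty": 140, "tz": -120, "roll": 0},
    {"tx": 60, "ty": 180, "tz": -120, "roll": 0},
    {"tx": 60, "ty": 220, "tz": -120, "roll": 0},
    {"tx": 60, "ty": 220, "tz": -120, "roll": 0}
  ]
}}

```text
t: 18.18
eef_pos: [531.6, 281.1, 219.2]
tcp_rot: [3.14, -0.0, -2.924]
ft_force: [0.8, -0.7, 0.0]
opening: 0.002
grip_force: 0.0
```

```bash
python3 s.py; python3 pic.py a6
```

```text
18.1833 [  9.4 298.4 219.2] rot [ 3.14  -0.    -2.924] F [ 0.8 -0.7  0. ] 0.002057833281730172
```

View pics/a6.png

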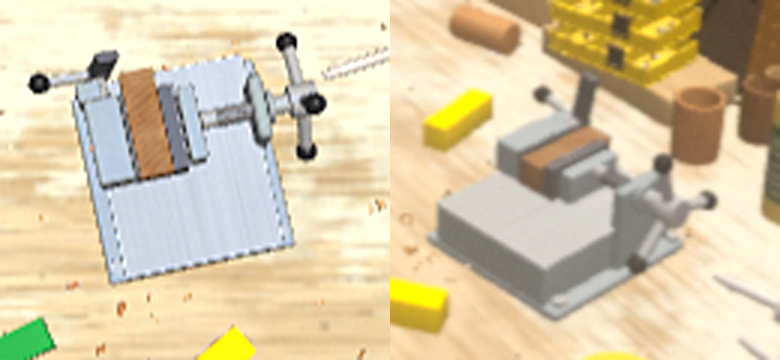

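The stop is up: its ball is at side crop (543,92), where it was at the start. The offcut sits clamped between the jaws at top crop (148,125), and the handle is at its end. I'm handing the job in.

```bash
python3 -c "
from cell import env; print(env.job_done())"
```

```text
the job is handed in; nothing more can be done
None
```

I handed the job in at about 18 s of the 64 s allowed: the last camera view shows the offcut clamped where the stop set it and the stop fully up, but no verdict came back and I did not measure the offcut's final position or check the bystanders.

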